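# Pack the case-press dies down their push-up tube

## Task

Put the two small brass press dies, one after the other, into the flared mouth of the upright push-up tube and let them go, then take the packing rod out of its cup and with it push the dies, and the plug under them, down until the plug bottoms out firmly. The plug drags with about 6 N all the way and how deep it goes is found only by feel: once it has really stopped, lean on the rod with about 15 N for a moment, but never push with 25 N or more, or the tube cracks; then stand the rod back upright in its cup and let it go. The large die and the other things on the cart stay where they are.

Things in the scene. Friction and masses are not known exactly. Their poses are not given: they have to be found in the camera images.
- die_a_mid (a point): centre of one of the two small press dies: a solid turned brass puck, 28 mm in diameter and 20 mm high, 100 g (this point is 10 mm above its underside), standing flat on the cart top at the start; the two small dies are alike, and either may go into the tube first
- die_b_mid (a point): centre of the other small die, the same in all sizes
- die_big_mid (a point): centre of the large brass die, 44 mm in diameter and 20 mm high, a bystander that does not fit the tube; it stands among the small ones
- tube_mouth (a point): centre of the rim of the upright push-up tube, 100 mm above the cart top; z up along its bore, 30 mm wide, whose uppermost 12 mm flare to 38 mm at the rim (45 mm outside). Fixed by a 70 mm square base. A threaded sleeve round its lower part holds an adjustable floor, set and out of sight: the plug's face, bottomed out, lies 18 to 30 mm above the cart top, so the upper die's top at 58 to 70 mm
- plug_top (a point): centre of the flat upper face, 28 mm wide, of the tube's sliding plug; the dies stand on it, one on the other. The plug starts part-way up (face 46 to 70 mm above the cart top). Its rubber ring holds it where it is left: it goes down under a steady push of about 6 N and does not spring back. It bottoms out on a hard stop, after which the force climbs by 10 to 20 N per mm
- rod_handle (a point): the place to grip the packing rod, half-way up its straight wooden handle (22 mm in diameter, from 62 to 126 mm above the rod's underside; this point is 94 mm above the underside, on the axis). The rod is 128 mm long, 120 g: flat round steel foot 22 mm in diameter and 10 mm thick, then a 10 mm shaft, then the handle. z along the rod, up. It stands upright, foot down, in its cup
- rod_foot (a point): centre of the flat underside of the packing rod's foot; z along the rod, up
- cup_floor (a point): centre of the inner floor of the rod's cup, 5 mm above the cart top; an upright metal cup fixed to the cart, inside 30 mm wide and 35 mm deep, rim 40 mm above the cart top, outside 36 mm, on a round foot 64 mm across
- jar: bystander: glass jar with a copper funnel in its mouth, 68 mm wide (funnel 83 mm), 128 mm high; origin at the centre of its underside
- loupe: bystander: brass loupe standing on its wide end, 33 mm wide, 28 mm high; origin at the centre of its underside
- bezel: bystander: black resin watch bezel lying flat, 55 mm over its lugs, 9 mm high; origin at the centre of its underside
- screwdriver: bystander: cork-handled screwdriver lying flat, 130 mm long along its own x, 26 mm thick; origin under its middle
- bracelet1: bystander: lowest of a stack of three closed steel link bracelets, each an oval loop 68 x 56 mm and 18 mm high; origin at the centre of its underside
- bracelet2: bystander: the middle bracelet of the stack
- bracelet3: bystander: the top bracelet of the stack
There are look-alikes about, which are no part of the job. What is shaped like the part that bears cup_floor but green or orange is not meant.

How it is judged:
By the outcome, as a careful person would: the job done as asked, in the order asked, and still so for the second after the job is handed in, with the robot touching nothing.
It also fails if it takes over 72 s, if anything falls off the work surface, if the arm or the gripper's body presses on something with over 40 N, if the wrist force passes 120 N, or if a joint passes its speed limit or range.

## Robot

A 7-joint arm with a two-finger parallel gripper is mounted at the origin on the work surface. World frame = base frame: x ahead of the robot, y to its left, z up, the work surface at z = 0. Lengths are in m, angles in rad, forces in N, time in s.
With the tool pointing down it reaches from about 0.4 to 0.875 m from the base axis. Payload 4.4 kg.
Tool frame: the origin (TCP) lies where the fingers leave the gripper's body, on its centre line; the fingertips stand 73 mm ahead of it and the grasp point (between the pads) lies 54 mm ahead of it; z points along the fingers, y is the line along which they close (so a half turn about z gives the same grasp; the last joint's range is limited). The gripper opens to 85 mm and grips with 20 to 120 N. Pads are 22 mm wide; open, the fingers measure 114 mm over their backs; the gripper's body (76 mm by 85 mm) begins 54 mm behind the grasp point. The pads swing forward as they close: fully open they stand 13 mm farther back than shut.
Start: joints at [1.122, 0.628, 0.038, 1.517, -0.027, 0.996, -0.02], TCP at [0.243, -0.603, 0.304] pointing down, gripper open.
Joint ranges: [-3.06, 3.06], [-0.37, 2.12], [-1.25, 1.32], [0.18, 2.47], [-1.1, 4.24], [0.23, 1.98], [-2.94, 2.94]. Speed limits (rad/s): [2.57, 2.57, 3.14, 3.14, 3.14, 3.14, 3.14].

## Interface

Orientations are given as a unit quaternion [x, y, z, w].
In Python, from plant import * gives the robot as it stands.
- The arm moves only by the shell command python3 -m pendant 'ROWS' [OPENING] [FORCE]. ROWS is JSON, a list of rows, each an object of numbers: "x", "y", "z": the shift along the world's x, y, z each as a share of 0.02 m, from -1 to 1; "turn": the turn about the world's z as a share of 5 degrees, from -1 to 1. In form: [{"x": .., "y": .., "z": .., "turn": ..}, ...]. A call has 1 to 10 rows; each row shifts and turns the commanded pose from where the row before left it; what a row does not reach is not made up. A row lasts 1/10 s, in which the tool goes at most 50 mm and 8.59 degrees, less where a joint would pass 70% of its speed; a pose out of reach is approached as far as the arm can. A call with a number of a shift or a turn outside -1 to 1 is refused whole. A call with a gripper value outside its range is refused whole. OPENING is the opening, from 0 (shut) to 1 (fully open), set as the call begins (- or left out, the last holds). The fingers move at their own pace and stop on an object; FORCE is the grip in N (left out, the last holds). Time passes only in rows, so rows that do not move let the fingers close. It gives the time, the measured TCP pose, the force, the opening and the grip force at its end, in the units of the state.
- read_state(): the state, without advancing time (a new reading comes with each control period).
- snapshot(name): name is "side" or "top"; returns a dict with "color" (480x640x3 uint8, red, green, blue), "range_z" (480x640 float32, m along the optical axis (not along the pixel's ray), 0 where there is no reading), "vfov" (degrees; the focal length in pixels is half the picture's height over the tangent of half this angle, whatever the lens; pixels are square), "cx", "cy" (the principal point, pixels), "cam_to_world" (4x4, takes a point from camera to world coordinates). Camera axes: x right, y down, z forward; pixel columns grow to the right and rows downward; lengths in m; the calibration is good to about 2 mm. A picture is of the moment at which its call begins.
- hand_in(): hands the job in; it is judged then, once.
The state is a dict: "clock": time; "joint_positions": joint angles; "joint_vel": joint speeds; "tau": joint torques, N m; "position": TCP position; "tcp_rot": TCP orientation; "wrist_force": force on the tool from outside, world axes, zero at the start; "torque": the same for the moment, N m; "gripper_width": opening from 0.0 (shut) to 1.0 (fully open); "finger_force": force on a finger pad.
Only numpy, scipy, OpenCV 4.12 (cv2) and the standard library are available. Lean on these libraries where they do the work, as an engineer would, in place of code of your own. Each camera call takes 0.05 s, during which the arm holds its last target. There are 200 camera calls.

## Working session

There is one attempt and no reset: what is moved stays moved. The work goes in short steps, Python scripts to look and compute and a shell command to move; the robot and the scene stay as the last step left them, time stands still between calls to the robot, and variables do not carry over. Pictures are saved under pics/ and viewed, at most 10 in all, crops included, and the job is handed in when it is done.

```bash
mkdir -p pics; ls; python3 - <<'E'
from plant import *
import cv2,numpy as np
for n in("side","top"):
    s=snapshot(n); cv2.imwrite(f"pics/{n}0.png",s["color"][:,:,::-1]); np.savez(f"{n}0.npz",**s)
    print(n,s["vfov"],s["cx"],s["cy"],np.round(s["cam_to_world"],3).tolist())
print(read_state())
E
```

```text
pics
side 49.196643567438436 312.021792917744 238.68075893570148 [[0.994, -0.06, 0.087, 0.442], [-0.105, -0.656, 0.747, -0.846], [0.013, -0.752, -0.659, 0.865], [0.0, 0.0, 0.0, 1.0]]
top 50.55148121366917 317.90429473851054 239.8460900581163 [[-0.03, -0.997, 0.072, 0.462], [-0.999, 0.031, 0.021, 0.033], [-0.023, -0.071, -0.997, 1.247], [0.0, 0.0, 0.0, 1.0]]
{'clock': 0.1, 'joint_positions': array([ 1.12223149,  0.62923443,  0.03842929,  1.51825757, -0.02697337,
        0.99629341, -0.01999319]), 'joint_vel': array([ 0.00028889, -0.00175145, -0.00051163, -0.00201772, -0.00041953,
        0.00071802,  0.00074018]), 'tau': array([ 4.30049040e-03, -5.64526105e+01,  1.23092070e+00, -1.93971276e+01,
        1.12853866e-02,  5.46235489e-03,  4.72638317e-05]), 'position': array([ 0.24263808, -0.60255259,  0.30309644]), 'tcp_rot': array([ 9.81738632e-01,  1.90232902e-01, -1.73432392e-04, -8.19459237e-04]), 'wrist_force': array([0.09588738, 0.13520425, 1.06580717]), 'torque': array([-0.0314572 ,  0.01075107, -0.01619993]), 'finger_force': 0.0, 'gripper_width': 0.9992473015179072}
```

View pics/side0.png

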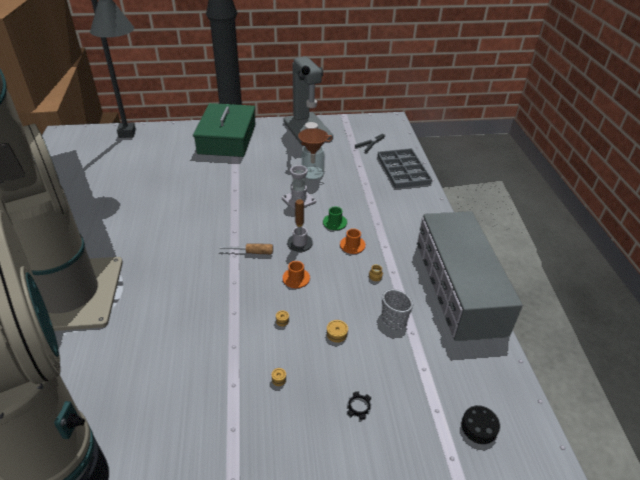

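View pics/top0.png

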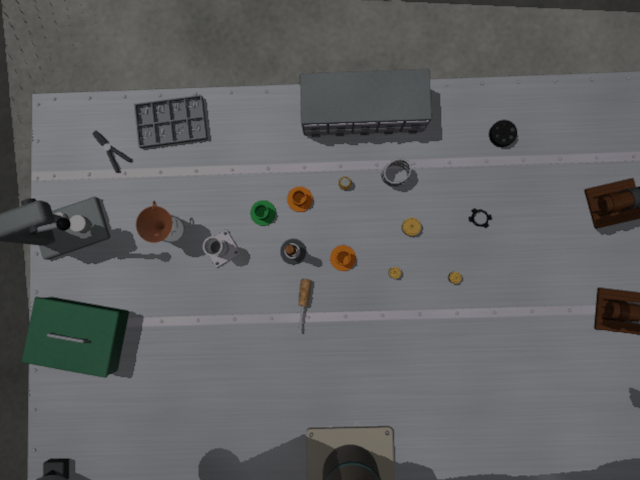

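Side view: tube ~(299,180), rod in cup (299,235), small dies (282,317), (279,376), and the large die (337,331). Top view: tube (215,248), rod (293,251), small dies (395,273), (456,278), big die (412,227), jar (160,225).

```bash
cat > h.py <<'E'
import cv2,numpy as np
from plant import *
def ray(s,u,v,z):
    f=240/np.tan(np.radians(s["vfov"])/2);M=np.array(s["cam_to_world"])
    d=M[:3,:3]@np.array([(u-s["cx"])/f,(v-s["cy"])/f,1]);o=M[:3,3]
    return o+d*(z-o[2])/d[2]
def cloud(s):
    f=240/np.tan(np.radians(s["vfov"])/2);M=np.array(s["cam_to_world"])
    v,u=np.mgrid[:480,:640];Z=s["range_z"]
    P=np.stack([(u-s["cx"])/f*Z,(v-s["cy"])/f*Z,Z],-1)@M[:3,:3].T+M[:3,3]
    P[Z==0]=np.nan
    return P
E
python3 - <<'E'
from h import *
for n in("side","top"):
    s=dict(np.load(n+"0.npz"));P=cloud(s)
    h=cv2.cvtColor(s["color"],cv2.COLOR_RGB2HSV)
    m=cv2.inRange(h,(15,120,90),(28,255,255))
    k,l,st,c=cv2.connectedComponentsWithStats(m)
    for i in range(1,k):
        if st[i,4]>40:
            z=np.nanmedian(P[l==i][:,2])
            q=(l==i)&(P[...,2]>0.017)
            print(n,"brass",c[i].round(1),st[i],"z",z.round(4),"ray",ray(s,*c[i],.02)[:2].round(4),"cloud",np.nanmean(P[q],0).round(4) if q.any() else 0)
    for nm,(x,y),zr in(("tube",(0,0),(.094,.106)),("rodtop",(0,0),(.128,.14))):
        q=(P[...,2]>zr[0])&(P[...,2]<zr[1])&(P[...,0]>.3)&(P[...,0]<.7)&(P[...,1]>.0)&(P[...,1]<.4)
        k,l,st,c=cv2.connectedComponentsWithStats(q.astype(np.uint8))
        for i in range(1,k):
            if st[i,4]>8:
                a=P[l==i]; print(n,nm,c[i].round(1),st[i],"mid",((a.max(0)+a.min(0))/2).round(4),"ext",np.ptp(a,0).round(4))
    im=s["color"][:,:,::-1]
    cr=im[130:270,230:410] if n=="side" else im[180:300,130:330]
    cv2.imwrite(f"pics/{n}c.png",cv2.resize(cr,None,fx=4,fy=4,interpolation=cv2.INTER_CUBIC))
E
```

```text
side brass [375.4 273.6] [370 266  12  15 102] z 0.0164 ray [ 0.6855 -0.0204] cloud [ 0.6877 -0.013   0.0225]
side brass [281.8 316.2] [276 311  12  12 111] z 0.0184 ray [ 0.4655 -0.126 ] cloud [ 0.4662 -0.1248  0.0194]
side brass [336.7 329.1] [327 320  20  19 291] z 0.0188 ray [ 0.5752 -0.1708] cloud [ 0.576  -0.1697  0.0195]
side brass [278.3 374.9] [272 369  14  14 149] z 0.0188 ray [ 0.4501 -0.2689] cloud [ 0.4502 -0.2677  0.0195]
side tube [314.9 148.1] [312 147   8   3  13] mid [0.5929 0.3973 0.1014] ext [0.0196 0.0041 0.0085]
side tube [299.  169.9] [291 165  17  12 100] mid [0.5386 0.2985 0.0993] ext [0.0427 0.0503 0.0103]
side tube [299.5 213.4] [295 210  10   7  37] mid [0.5246 0.1158 0.1002] ext [0.0211 0.0177 0.0111]
side rodtop [299.6 201.7] [296 199   8   7  41] mid [0.5246 0.1188 0.1308] ext [0.0167 0.0233 0.0047]
top brass [296.2 198.6] [288 187  24  25 196] z 0.0061 ray [0.6531 0.1083] cloud [0.6569 0.108  0.0398]
top brass [411.2 226.3] [402 218  19  18 252] z 0.0189 ray [ 0.5762 -0.1678] cloud [ 0.5768 -0.1675  0.02  ]
top brass [340.3 257. ] [331 246  23  25 256] z 0.006 ray [0.5075 0.0057] cloud [0.5074 0.0034 0.0388]
top brass [394.5 272.4] [389 268  12  10 102] z 0.0197 ray [ 0.4666 -0.123 ] cloud [ 0.4665 -0.1229  0.0205]
top brass [454.8 277.3] [449 272  12  11 105] z 0.0189 ray [ 0.4505 -0.2663] cloud [ 0.4513 -0.2657  0.0201]
top brass [303.5 292. ] [299 280  10  26 168] z 0.0247 ray [0.4259 0.0969] cloud [0.4259 0.0967 0.0248]
top tube [211.2 245.2] [202 236  21  20 140] mid [0.5394 0.2986 0.0993] ext [0.0435 0.0452 0.0104]
top rodtop [288.8 248.1] [285 244   9   9  58] mid [0.5266 0.1205 0.1329] ext [0.018  0.0178 0.0084]
```

View pics/topc.png

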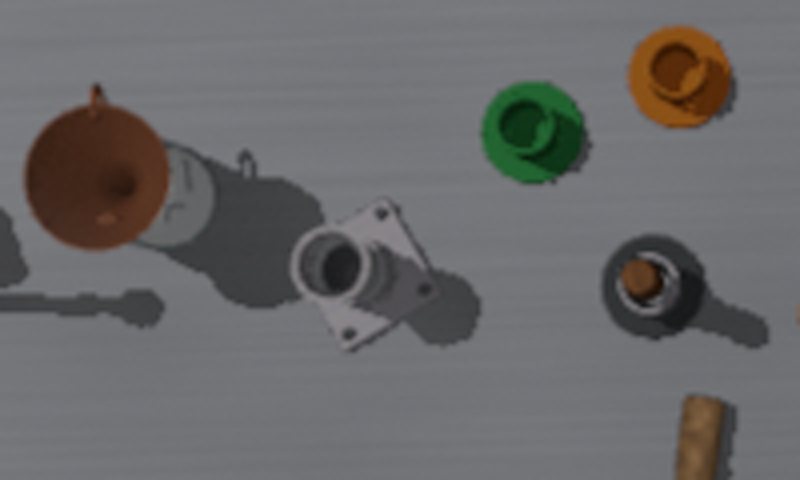

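View pics/sidec.png

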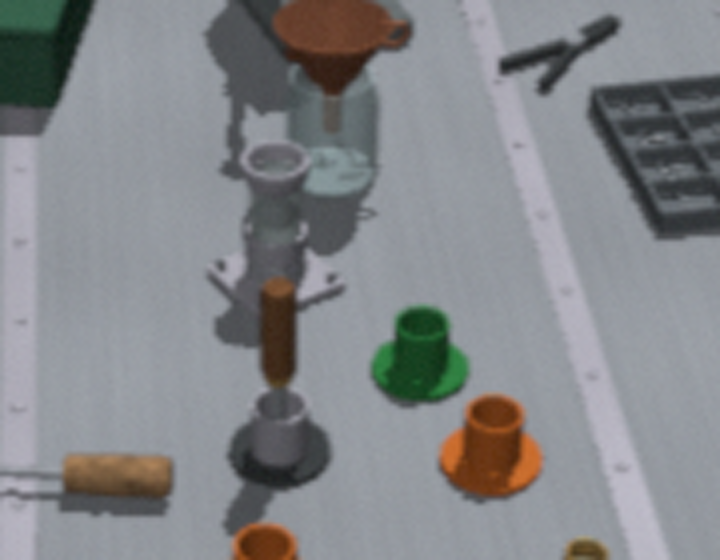

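The crops show the real cup as bare metal at about (645,285) in the top crop, with the brown rod handle in it. The tube rim is centred near (330,263), and the plug face is inside it. My estimates are die A (0.466,-0.124), die B (0.4505,-0.267), tube (0.539,0.2985) and rod (0.5255,0.1195). I'll go over die B first.

```bash
python3 -m pendant '[{"x":0.6,"y":0.95,"z":-0.4},{"x":0.6,"y":0.95,"z":-0.4},{"x":0.6,"y":0.95,"z":-0.4},{"x":0.6,"y":0.95,"z":-0.4},{"x":0.6,"y":0.95,"z":-0.4},{"x":0.6,"y":0.95,"z":-0.4},{"x":0.6,"y":0.95,"z":-0.4},{"x":0.6,"y":0.95,"z":-0.4},{"x":0.6,"y":0.95,"z":-0.4},{"x":0.6,"y":0.95,"z":-0.4}]' 0.7 40
python3 -m pendant '[{"x":0.55,"y":0.91,"z":-0.3},{"x":0.55,"y":0.91,"z":-0.3},{"x":0.55,"y":0.91,"z":-0.3},{"x":0.55,"y":0.91,"z":-0.3},{"x":0.55,"y":0.91,"z":-0.3},{"x":0.55,"y":0.91,"z":-0.3},{"x":0.55,"y":0.91,"z":-0.3},{"x":0.55,"y":0.91,"z":-0.3},{},{}]'
```

```text
validation failed for argument at $[0]...
validation failed for argument at $[0]...
```

```bash
python3 -m pendant '[{"x":0.6,"y":0.95,"z":-0.4,"turn":0},{"x":0.6,"y":0.95,"z":-0.4,"turn":0},{"x":0.6,"y":0.95,"z":-0.4,"turn":0},{"x":0.6,"y":0.95,"z":-0.4,"turn":0},{"x":0.6,"y":0.95,"z":-0.4,"turn":0},{"x":0.6,"y":0.95,"z":-0.4,"turn":0},{"x":0.6,"y":0.95,"z":-0.4,"turn":0},{"x":0.6,"y":0.95,"z":-0.4,"turn":0},{"x":0.6,"y":0.95,"z":-0.4,"turn":0},{"x":0.6,"y":0.95,"z":-0.4,"turn":0}]' 0.7 40
```

```text
clock: 1.1
position: [0.3631, -0.412, 0.2233]
tcp_rot: [0.982, 0.19, -0.0, -0.0]
wrist_force: [0.3, -1.0, -0.5]
gripper_width: 0.698
finger_force: 0.0
```

```bash
python3 -m pendant '[{"x":0.55,"y":0.91,"z":-0.6,"turn":0},{"x":0.55,"y":0.91,"z":-0.6,"turn":0},{"x":0.55,"y":0.91,"z":-0.6,"turn":0},{"x":0.55,"y":0.91,"z":-0.6,"turn":0},{"x":0.55,"y":0.91,"z":-0.6,"turn":0},{"x":0.55,"y":0.91,"z":-0.6,"turn":0},{"x":0.55,"y":0.91,"z":-0.6,"turn":0},{"x":0.55,"y":0.91,"z":-0.6,"turn":0},{"x":0,"y":0,"z":0,"turn":0},{"x":0,"y":0,"z":0,"turn":0}]'
python3 - <<'E'
from h import *
s=snapshot("side"); cv2.imwrite("pics/b1.png",cv2.resize(s["color"][290:430,190:370,::-1],None,fx=4,fy=4,interpolation=cv2.INTER_CUBIC))
P=cloud(s)
q=(abs(P[...,0]-.45)<.09)&(abs(P[...,1]+.267)<.09)&(P[...,2]>.025)&(P[...,2]<.1)
print(P[q].min(0),P[q].max(0),read_state()["position"])
E
```

```text
clock: 2.1
position: [0.4506, -0.2673, 0.1277]
tcp_rot: [0.982, 0.191, -0.0, -0.0]
wrist_force: [-0.1, -0.4, 0.9]
gripper_width: 0.701
finger_force: 0.0
[ 0.42658101 -0.31144795  0.05909732] [ 0.47218584 -0.23680545  0.09720933] [ 0.45039384 -0.26820589  0.12801284]
```

View pics/b1.png

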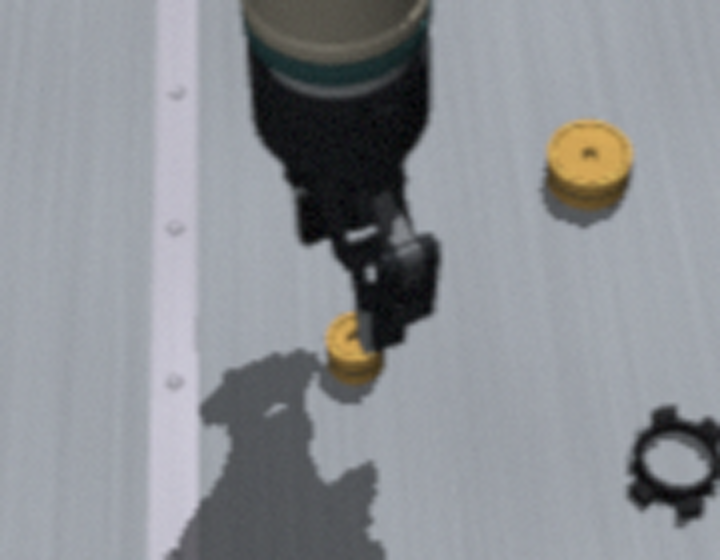

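The open fingers straddle the small die (crop (355,345)), with tips at z≈0.059. I'll descend and grip the upper half of the die.

```bash
python3 -m pendant '[{"x":0,"y":0,"z":-0.8,"turn":0},{"x":0,"y":0,"z":-0.8,"turn":0},{"x":0,"y":0,"z":-0.7,"turn":0},{"x":0,"y":0,"z":0,"turn":0}]'
python3 -m pendant '[{"x":0,"y":0,"z":0,"turn":0},{"x":0,"y":0,"z":0,"turn":0},{"x":0,"y":0,"z":0,"turn":0},{"x":0,"y":0,"z":0,"turn":0},{"x":0,"y":0,"z":0,"turn":0},{"x":0,"y":0,"z":0,"turn":0}]' 0 40
```

```text
clock: 2.55
position: [0.4495, -0.2679, 0.0807]
tcp_rot: [0.982, 0.189, -0.001, -0.001]
wrist_force: [-1.1, 1.0, 0.4]
gripper_width: 0.704
finger_force: 0.0
clock: 3.15
position: [0.451, -0.2677, 0.0828]
tcp_rot: [0.982, 0.19, 0.0, 0.001]
wrist_force: [-1.1, 0.0, 6.8]
gripper_width: 0.301
finger_force: 39.2
```

```bash
python3 -m pendant '[{"x":0,"y":0,"z":1,"turn":0},{"x":0,"y":0,"z":1,"turn":0},{"x":0,"y":0,"z":1,"turn":0},{"x":0,"y":1,"z":0.9,"turn":0},{"x":0,"y":1,"z":0.9,"turn":0},{"x":0,"y":1,"z":0.9,"turn":0},{"x":0,"y":1,"z":0.9,"turn":0},{"x":0,"y":1,"z":0.9,"turn":0},{"x":0,"y":1,"z":0.9,"turn":0},{"x":0,"y":1,"z":0.9,"turn":0}]'
```

```text
clock: 4.15
position: [0.4506, -0.1264, 0.2688]
tcp_rot: [0.982, 0.19, 0.0, -0.0]
wrist_force: [-0.4, 0.2, -1.3]
gripper_width: 0.298
finger_force: 39.5
```

```bash
python3 -m pendant '[{"x":0.2,"y":1,"z":0,"turn":0},{"x":0.2,"y":1,"z":0,"turn":0},{"x":0.2,"y":1,"z":0,"turn":0},{"x":0.2,"y":1,"z":0,"turn":0},{"x":0.2,"y":1,"z":0,"turn":0},{"x":0.2,"y":1,"z":0,"turn":0},{"x":0.2,"y":1,"z":0,"turn":0},{"x":0.2,"y":1,"z":0,"turn":0},{"x":0.2,"y":1,"z":0,"turn":0},{"x":0.2,"y":1,"z":0,"turn":0}]'
```

```text
clock: 5.15
position: [0.4907, 0.0736, 0.268]
tcp_rot: [0.982, 0.19, 0.0, -0.0]
wrist_force: [0.5, 0.1, 0.3]
gripper_width: 0.304
finger_force: 39.5
```

```bash
python3 -m pendant '[{"x":0.24,"y":1,"z":0,"turn":0},{"x":0.24,"y":1,"z":0,"turn":0},{"x":0.24,"y":1,"z":0,"turn":0},{"x":0.24,"y":1,"z":0,"turn":0},{"x":0.24,"y":1,"z":0,"turn":0},{"x":0.24,"y":1,"z":0,"turn":0},{"x":0.24,"y":1,"z":0,"turn":0},{"x":0.24,"y":1,"z":0,"turn":0},{"x":0.24,"y":1,"z":0,"turn":0},{"x":0.24,"y":1,"z":0,"turn":0}]'; python3 -m pendant '[{"x":0,"y":0.7,"z":-0.4,"turn":0},{"x":0,"y":0.6,"z":-0.4,"turn":0},{"x":0,"y":0,"z":-0.4,"turn":0},{"x":0,"y":0,"z":0,"turn":0},{"x":0,"y":0,"z":0,"turn":0}]'
python3 - <<'E'
from h import *
s=snapshot("side"); cv2.imwrite("pics/t1.png",cv2.resize(s["color"][90:240,220:400,::-1],None,fx=4,fy=4,interpolation=cv2.INTER_CUBIC))
P=cloud(s); print(read_state()["position"],read_state()["wrist_force"])
h=cv2.cvtColor(s["color"],cv2.COLOR_RGB2HSV);m=cv2.inRange(h,(15,120,60),(28,255,255))>0
q=m&(P[...,1]>.2)&(P[...,2]>.05)
print(q.sum(),P[q].min(0),P[q].max(0),np.argwhere(q).mean(0))
t=snapshot("top");cv2.imwrite("pics/t1top.png",t["color"][:,:,::-1])
E
```

```text
clock: 6.15
position: [0.5386, 0.2735, 0.2678]
tcp_rot: [0.982, 0.19, -0.0, 0.0]
wrist_force: [-0.5, -0.5, -0.4]
gripper_width: 0.302
finger_force: 39.5
clock: 6.65
position: [0.5388, 0.2971, 0.2435]
tcp_rot: [0.982, 0.189, -0.001, 0.001]
wrist_force: [0.1, 0.0, -0.6]
gripper_width: 0.3
finger_force: 39.5
[0.53907673 0.29731724 0.24391485] [-0.25562277  0.27444364 -1.00446162]
83 [-0.47310559  0.28195584  0.05156801] [0.54338874 1.25033728 0.25034328] [ 87.20481928 128.68674699]
```

View pics/t1.png

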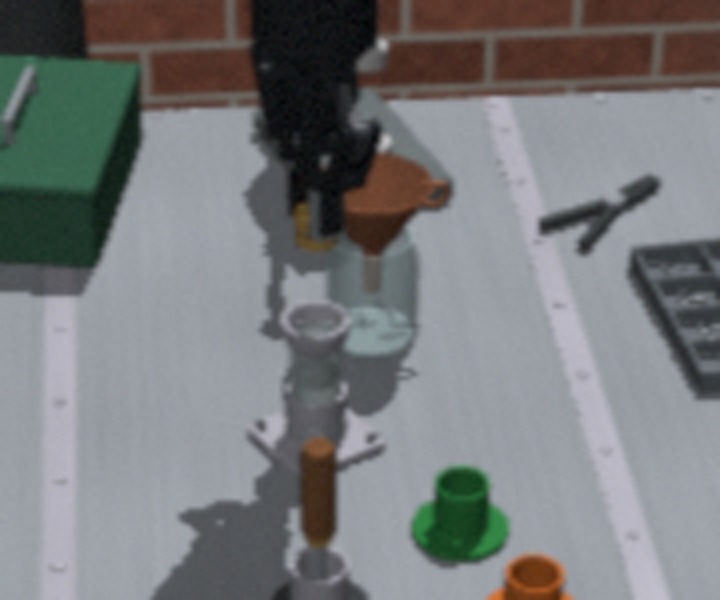

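The die is held straight, its lower half showing below the tips at crop (315,228), with the tube mouth below at (318,320). I'll lower it into the flare.

```bash
python3 -m pendant '[{"x":0,"y":0.05,"z":-0.8,"turn":0},{"x":0,"y":0,"z":-0.8,"turn":0},{"x":0,"y":0,"z":-0.8,"turn":0},{"x":0,"y":0,"z":-0.6,"turn":0},{"x":0,"y":0,"z":-0.3,"turn":0},{"x":0,"y":0,"z":0,"turn":0},{"x":0,"y":0,"z":0,"turn":0}]'
python3 - <<'E'
from h import *
P=cloud(s:=snapshot("side")); print(read_state()["position"],read_state()["wrist_force"])
cv2.imwrite("pics/t2.png",cv2.resize(s["color"][120:210,250:350,::-1],None,fx=6,fy=6,interpolation=cv2.INTER_CUBIC))
E
```

```text
clock: 7.45
position: [0.5392, 0.2997, 0.1785]
tcp_rot: [0.982, 0.19, 0.001, -0.0]
wrist_force: [-0.3, 0.6, -0.8]
gripper_width: 0.3
finger_force: 39.5
[0.53933735 0.29979807 0.17868189] [-0.31656423 -0.13867433 -0.09663991]
```

View pics/t2.png

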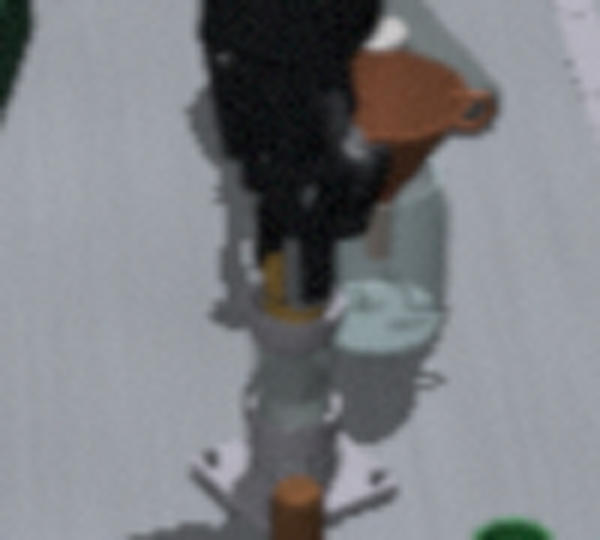

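The die's bottom is in the flare, centred at crop (292,315), and nothing is touching yet. I'll go 3 mm lower, then release and back up.

```bash
python3 -m pendant '[{"x":0,"y":-0.02,"z":-0.15,"turn":0},{"x":0,"y":0,"z":0,"turn":0}]'; python3 -m pendant '[{"x":0,"y":0,"z":0,"turn":0},{"x":0,"y":0,"z":0,"turn":0},{"x":0,"y":0,"z":0,"turn":0},{"x":0,"y":0,"z":0,"turn":0},{"x":0,"y":0,"z":0,"turn":0}]' 0.6
python3 -m pendant '[{"x":0,"y":0,"z":0.9,"turn":0},{"x":0,"y":0,"z":1,"turn":0},{"x":0,"y":0,"z":1,"turn":0},{"x":0,"y":-1,"z":1,"turn":0},{"x":0,"y":-1,"z":0.7,"turn":0},{"x":-0.1,"y":-1,"z":0,"turn":0},{"x":-0.1,"y":-1,"z":0,"turn":0},{"x":-0.1,"y":-1,"z":0,"turn":0},{"x":-0.1,"y":-1,"z":0,"turn":0},{"x":-0.1,"y":-1,"z":0,"turn":0}]'
python3 - <<'E'
from h import *
for n in("side","top"):
    s=snapshot(n);P=cloud(s)
    q=(np.hypot(P[...,0]-.539,P[...,1]-.2985)<.013)&(P[...,2]>.02)
    print(n,q.sum(),np.percentile(P[q][:,2],[5,25,50,75,95]).round(4) if q.any() else 0)
    c=s["color"][120:210,250:350,::-1] if n=="side" else s["color"][205:285,165:265,::-1]
    cv2.imwrite(f"pics/d1{n}.png",cv2.resize(c,(400,360),interpolation=cv2.INTER_CUBIC))
cv2.imwrite("pics/d1.png",np.hstack([cv2.imread("pics/d1side.png"),cv2.imread("pics/d1top.png")]))
E
```

```text
clock: 7.7
position: [0.5388, 0.2992, 0.175]
tcp_rot: [0.982, 0.19, 0.0, -0.0]
wrist_force: [-0.0, 0.6, -0.8]
gripper_width: 0.303
finger_force: 39.5
clock: 8.2
position: [0.5389, 0.2993, 0.175]
tcp_rot: [0.982, 0.19, 0.0, -0.0]
wrist_force: [-0.6, 0.6, -0.2]
gripper_width: 0.599
finger_force: 0.0
clock: 9.2
position: [0.5277, 0.157, 0.2657]
tcp_rot: [0.982, 0.19, -0.001, 0.0]
wrist_force: [0.4, -0.6, -0.5]
gripper_width: 0.601
finger_force: 0.0
side 7 [0.0431 0.0516 0.0653 0.0814 0.0883]
top 0 0
```

View pics/d1.png

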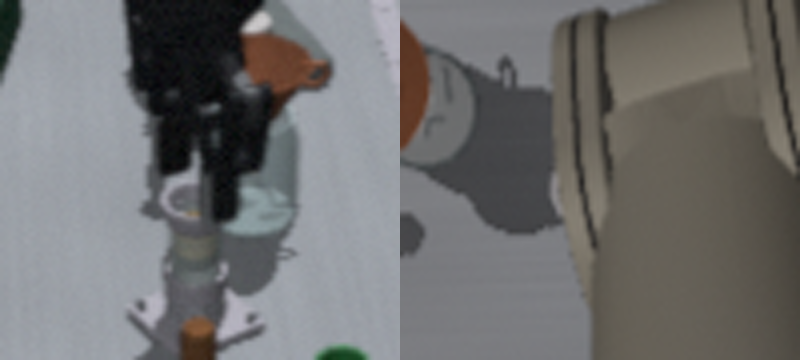

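Both views show the tube. The brass band of the first die is visible, level, inside the tube wall at about (195,245), so it dropped in. Next is die A.

```bash
python3 -m pendant '[{"x":-0.2,"y":-1,"z":0,"turn":0},{"x":-0.2,"y":-1,"z":0,"turn":0},{"x":-0.2,"y":-1,"z":0,"turn":0},{"x":-0.2,"y":-1,"z":0,"turn":0},{"x":-0.2,"y":-1,"z":0,"turn":0},{"x":-0.2,"y":-1,"z":0,"turn":0},{"x":-0.2,"y":-1,"z":0,"turn":0},{"x":-0.2,"y":-1,"z":0,"turn":0},{"x":-0.2,"y":-1,"z":-0.5,"turn":0},{"x":-0.2,"y":-1,"z":-0.5,"turn":0}]'
python3 -m pendant '[{"x":-0.2,"y":-0.8,"z":-1,"turn":0},{"x":-0.2,"y":-0.8,"z":-1,"turn":0},{"x":-0.2,"y":-0.8,"z":-1,"turn":0},{"x":-0.2,"y":-0.8,"z":-1,"turn":0},{"x":-0.2,"y":-0.8,"z":-1,"turn":0},{"x":0,"y":0,"z":-1,"turn":0},{"x":0,"y":0,"z":0,"turn":0},{"x":0,"y":0,"z":0,"turn":0}]'
python3 -c "
from plant import *
print(read_state()['position'])"
```

```text
clock: 10.3
position: [0.4884, -0.0411, 0.2462]
tcp_rot: [0.982, 0.191, -0.0, -0.0]
wrist_force: [-0.3, -0.4, -1.5]
gripper_width: 0.599
finger_force: 0.0
clock: 11.1
position: [0.4686, -0.1202, 0.1266]
tcp_rot: [0.982, 0.19, -0.001, -0.001]
wrist_force: [0.4, -0.5, 0.1]
gripper_width: 0.601
finger_force: 0.0
[ 0.46856213 -0.12017187  0.12657979]
```

```bash
python3 -m pendant '[{"x":-0.11,"y":-0.18,"z":0,"turn":0},{"x":0,"y":0,"z":-0.8,"turn":0},{"x":0,"y":0,"z":-0.8,"turn":0},{"x":0,"y":0,"z":-0.6,"turn":0},{"x":0,"y":0,"z":0,"turn":0}]'
python3 -m pendant '[{"x":0,"y":0,"z":0,"turn":0},{"x":0,"y":0,"z":0,"turn":0},{"x":0,"y":0,"z":0,"turn":0},{"x":0,"y":0,"z":0,"turn":0},{"x":0,"y":0,"z":0,"turn":0},{"x":0,"y":0,"z":0,"turn":0}]' 0 40
```

```text
clock: 11.6
position: [0.4665, -0.1241, 0.0827]
tcp_rot: [0.982, 0.19, -0.001, -0.001]
wrist_force: [-0.4, -0.3, -0.9]
gripper_width: 0.6
finger_force: 0.0
clock: 12.2
position: [0.4674, -0.1245, 0.0841]
tcp_rot: [0.982, 0.19, 0.0, 0.0]
wrist_force: [0.2, 1.4, 6.8]
gripper_width: 0.301
finger_force: 39.3
```

```bash
python3 -m pendant '[{"x":0,"y":0,"z":1,"turn":0},{"x":0,"y":0,"z":1,"turn":0},{"x":0,"y":0,"z":1,"turn":0},{"x":0,"y":1,"z":0.9,"turn":0},{"x":0,"y":1,"z":0.9,"turn":0},{"x":0,"y":1,"z":0.9,"turn":0},{"x":0,"y":1,"z":0.9,"turn":0},{"x":0,"y":1,"z":0.9,"turn":0},{"x":0,"y":1,"z":0.9,"turn":0},{"x":0,"y":1,"z":0.9,"turn":0}]'; python3 -m pendant '[{"x":0.3,"y":1,"z":0,"turn":0},{"x":0.3,"y":1,"z":0,"turn":0},{"x":0.3,"y":1,"z":0,"turn":0},{"x":0.3,"y":1,"z":0,"turn":0},{"x":0.3,"y":1,"z":0,"turn":0},{"x":0.3,"y":1,"z":0,"turn":0},{"x":0.3,"y":1,"z":0,"turn":0},{"x":0.3,"y":1,"z":0,"turn":0},{"x":0.3,"y":1,"z":0,"turn":0},{"x":0.3,"y":1,"z":0,"turn":0}]'; python3 -m pendant '[{"x":0.3,"y":1,"z":0,"turn":0},{"x":0.3,"y":1,"z":0,"turn":0},{"x":0,"y":1,"z":0,"turn":0},{"x":0,"y":1,"z":-0.5,"turn":0},{"x":0,"y":0.2,"z":-1,"turn":0},{"x":0,"y":0,"z":-1,"turn":0},{"x":0,"y":0,"z":0,"turn":0},{"x":0,"y":0,"z":0,"turn":0}]'
python3 -c "
from plant import *
print(read_state()['position'])"
```

```text
clock: 13.2
position: [0.4666, 0.0164, 0.2702]
tcp_rot: [0.982, 0.19, -0.0, -0.0]
wrist_force: [1.5, 0.4, -0.9]
gripper_width: 0.297
finger_force: 39.4
clock: 14.2
position: [0.5269, 0.2163, 0.2692]
tcp_rot: [0.982, 0.19, -0.0, -0.0]
wrist_force: [0.1, 0.1, -0.9]
gripper_width: 0.297
finger_force: 39.4
clock: 15.0
position: [0.5385, 0.2996, 0.2188]
tcp_rot: [0.982, 0.19, -0.001, 0.0]
wrist_force: [0.0, 0.5, -0.7]
gripper_width: 0.301
finger_force: 39.5
[0.53851721 0.29962274 0.21877277]
```

```bash
python3 -m pendant '[{"x":0,"y":0,"z":-0.8,"turn":0},{"x":0,"y":0,"z":-0.8,"turn":0},{"x":0,"y":0,"z":-0.4,"turn":0},{"x":0,"y":0,"z":-0.15,"turn":0},{"x":0,"y":0,"z":0,"turn":0},{"x":0,"y":0,"z":0,"turn":0}]'
```

```text
clock: 15.6
position: [0.5394, 0.2998, 0.1771]
tcp_rot: [0.982, 0.19, 0.0, -0.0]
wrist_force: [-0.1, 0.0, -1.7]
gripper_width: 0.3
finger_force: 39.5
```

```bash
python3 -m pendant '[{"x":0,"y":-0.03,"z":-0.08,"turn":0},{"x":0,"y":0,"z":0,"turn":0},{"x":0,"y":0,"z":0,"turn":0},{"x":0,"y":0,"z":0,"turn":0},{"x":0,"y":0,"z":0,"turn":0}]' 0.6
python3 -m pendant '[{"x":0,"y":0,"z":0.9,"turn":0},{"x":0,"y":0,"z":1,"turn":0},{"x":0,"y":0,"z":1,"turn":0},{"x":0,"y":-1,"z":0.2,"turn":0},{"x":0,"y":-1,"z":0,"turn":0},{"x":-0.1,"y":-1,"z":0,"turn":0},{"x":-0.1,"y":-1,"z":0,"turn":0},{"x":-0.1,"y":-1,"z":0,"turn":0},{"x":-0.1,"y":-1,"z":0,"turn":0},{"x":-0.1,"y":-1,"z":0,"turn":0}]'
python3 -m pendant '[{"x":-0.1,"y":-1,"z":0,"turn":0},{"x":0,"y":-0.9,"z":0,"turn":0},{"x":0,"y":0,"z":0,"turn":0},{"x":0,"y":0,"z":0,"turn":0}]'
python3 - <<'E'
from h import *
s=snapshot("side");P=cloud(s)
cv2.imwrite("pics/r1.png",cv2.resize(s["color"][130:270,230:380,::-1],None,fx=4,fy=4,interpolation=cv2.INTER_CUBIC))
h=cv2.cvtColor(s["color"],cv2.COLOR_RGB2HSV);m=cv2.inRange(h,(10,110,40),(28,255,255))>0
q=(abs(P[...,0]-.525)<.02)&(abs(P[...,1]-.12)<.03)&(P[...,2]>.07)&(P[...,2]<.14)&m
for a,b in((.07,.09),(.09,.11),(.11,.128),(.128,.14)):
    r=P[q&(P[...,2]>a)&(P[...,2]<b)]; print(len(r),r.min(0).round(4),r.max(0).round(4))
print(read_state()["position"],read_state()["wrist_force"])
E
```

```text
clock: 16.1
position: [0.539, 0.299, 0.1747]
tcp_rot: [0.982, 0.19, -0.0, -0.0]
wrist_force: [0.5, -0.4, 0.3]
gripper_width: 0.605
finger_force: 0.0
clock: 17.1
position: [0.5281, 0.1562, 0.2358]
tcp_rot: [0.982, 0.189, -0.001, 0.0]
wrist_force: [-0.2, -0.7, 0.5]
gripper_width: 0.602
finger_force: 0.0
clock: 17.5
position: [0.5266, 0.1203, 0.2362]
tcp_rot: [0.982, 0.189, -0.001, -0.0]
wrist_force: [-0.0, 0.2, 0.4]
gripper_width: 0.596
finger_force: 0.0
42 [0.5157 0.1074 0.0707] [0.5296 0.1179 0.0891]
50 [0.5155 0.1079 0.0902] [0.5299 0.1184 0.1096]
47 [0.516  0.1072 0.1101] [0.5299 0.1197 0.1279]
27 [0.5162 0.1076 0.1286] [0.53   0.1268 0.135 ]
[0.52667569 0.12129137 0.23629952] [0.66765349 0.95703302 0.10028553]
```

View pics/r1.png

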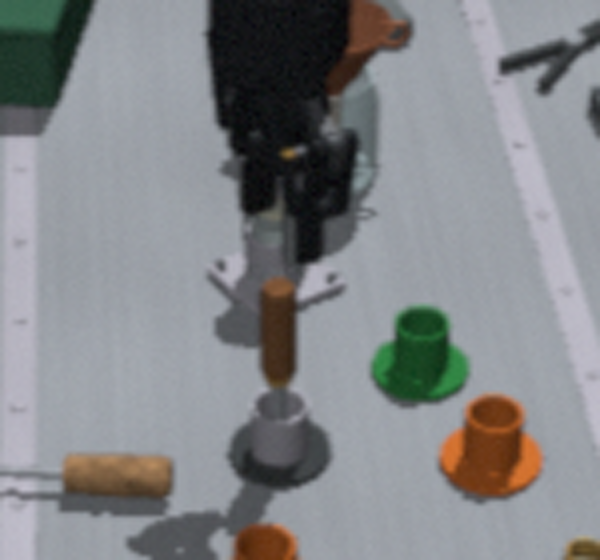

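Through the fingers, brass shows in the tube mouth at crop (290,153). The rod stands straight at (278,330). I'll descend and grip its handle.

```bash
python3 -m pendant '[{"x":-0.04,"y":-0.04,"z":-0.9,"turn":0},{"x":0,"y":0,"z":-0.9,"turn":0},{"x":0,"y":0,"z":-0.9,"turn":0},{"x":0,"y":0,"z":-0.9,"turn":0},{"x":0,"y":0,"z":-0.5,"turn":0},{"x":0,"y":0,"z":0,"turn":0}]'
python3 -m pendant '[{"x":0,"y":0,"z":0,"turn":0},{"x":0,"y":0,"z":0,"turn":0},{"x":0,"y":0,"z":0,"turn":0},{"x":0,"y":0,"z":0,"turn":0},{"x":0,"y":0,"z":0,"turn":0},{"x":0,"y":0,"z":0,"turn":0}]' 0 80
python3 -c "
from plant import *
print(read_state()['position'])"
```

```text
clock: 18.15
position: [0.5252, 0.1209, 0.1533]
tcp_rot: [0.982, 0.191, -0.002, -0.0]
wrist_force: [0.2, -0.3, -0.3]
gripper_width: 0.601
finger_force: 0.0
clock: 18.75
position: [0.5266, 0.1207, 0.1556]
tcp_rot: [0.982, 0.19, 0.001, -0.0]
wrist_force: [-0.2, 0.8, 5.5]
gripper_width: 0.24
finger_force: 78.0
[0.52664853 0.12065671 0.1555742 ]
```

```bash
python3 -m pendant '[{"x":0,"y":0,"z":0.6,"turn":0},{"x":0,"y":0,"z":0.9,"turn":0},{"x":0,"y":0,"z":0.9,"turn":0},{"x":0,"y":0,"z":0.9,"turn":0},{"x":0,"y":0,"z":0.9,"turn":0},{"x":0,"y":0,"z":0.9,"turn":0},{"x":0,"y":0,"z":0.9,"turn":0},{"x":0,"y":0,"z":0,"turn":0},{"x":0,"y":0,"z":0,"turn":0},{"x":0,"y":0,"z":0,"turn":0}]'
python3 - <<'E'
from h import *
st=read_state();print(st["position"],st["wrist_force"],st["torque"])
s=snapshot("side");P=cloud(s)
c1=cv2.resize(s["color"][140:260,230:370,::-1],(700,600),interpolation=cv2.INTER_CUBIC)
cv2.imwrite("pics/r2.png",c1)
q=(abs(P[...,0]-.525)<.03)&(abs(P[...,1]-.12)<.04)&(P[...,2]>.08)&(P[...,2]<.3)
for a,b in((.1,.12),(.12,.13),(.13,.15),(.15,.17),(.17,.185),(.185,.2)):
    r=P[q&(P[...,2]>a)&(P[...,2]<b)]
    if len(r):print(a,len(r),r.min(0).round(4),r.max(0).round(4))
E
```

```text
clock: 19.75
position: [0.5254, 0.12, 0.2737]
tcp_rot: [0.982, 0.19, -0.001, -0.0]
wrist_force: [-0.5, -0.2, -0.8]
gripper_width: 0.237
finger_force: 78.1
[0.52542786 0.11995509 0.27372605] [-0.47128135 -0.15374767 -0.80540894] [-0.03980934 -0.01677435 -0.02510848]
0.12 19 [0.5136 0.1085 0.1237] [0.5323 0.1237 0.1297]
0.13 63 [0.5138 0.1074 0.1301] [0.5329 0.1259 0.1498]
0.15 34 [0.5187 0.1133 0.1502] [0.5281 0.1221 0.1695]
0.17 26 [0.5165 0.1099 0.1704] [0.5299 0.1194 0.1849]
0.185 37 [0.5141 0.1057 0.1852] [0.5321 0.1173 0.1992]
```

View pics/r2.png

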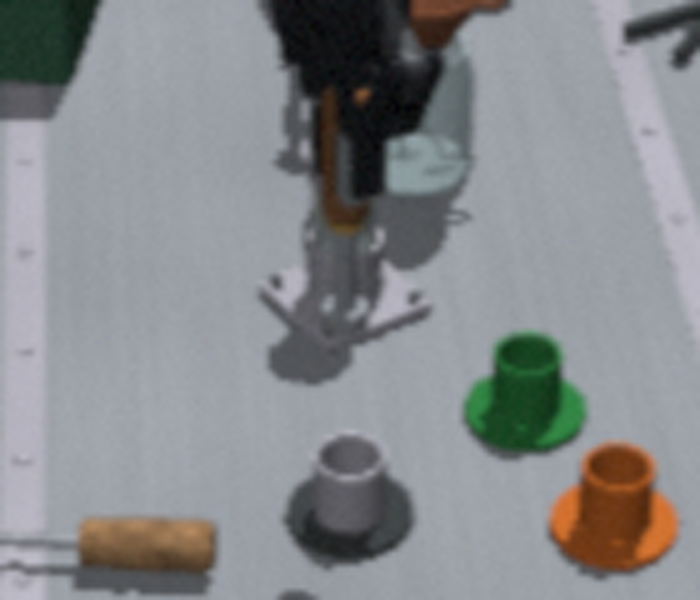

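The rod hangs upright, its foot at about z=0.124 over crop (345,300), and the grey cup is empty at (350,500). I'll move it over the tube.

```bash
python3 -m pendant '[{"x":0.07,"y":0.9,"z":0,"turn":0},{"x":0.07,"y":0.9,"z":0,"turn":0},{"x":0.07,"y":0.9,"z":0,"turn":0},{"x":0.07,"y":0.9,"z":0,"turn":0},{"x":0.07,"y":0.9,"z":0,"turn":0},{"x":0.07,"y":0.9,"z":0,"turn":0},{"x":0.07,"y":0.9,"z":0,"turn":0},{"x":0.07,"y":0.9,"z":0,"turn":0},{"x":0.07,"y":0.9,"z":0,"turn":0},{"x":0.07,"y":0.85,"z":0,"turn":0}]'
python3 -m pendant '[{"x":0,"y":0,"z":0,"turn":0},{"x":0,"y":0,"z":0,"turn":0},{"x":0,"y":0,"z":0,"turn":0}]'
python3 - <<'E'
from h import *
st=read_state();print(st["position"],st["wrist_force"],st["torque"])
s=snapshot("side");P=cloud(s)
cv2.imwrite("pics/r3.png",cv2.resize(s["color"][110:210,240:360,::-1],(720,600),interpolation=cv2.INTER_CUBIC))
q=(abs(P[...,0]-.538)<.025)&(abs(P[...,1]-.298)<.03)
for a,b in((.092,.098),(.098,.106),(.12,.13),(.13,.136)):
    r=P[q&(P[...,2]>a)&(P[...,2]<b)]
    if len(r):print(a,len(r),r.min(0).round(4),r.max(0).round(4))
E
```

```text
clock: 20.8
position: [0.5401, 0.3008, 0.2746]
tcp_rot: [0.982, 0.19, -0.0, -0.0]
wrist_force: [-0.6, -1.3, -0.8]
gripper_width: 0.235
finger_force: 78.1
clock: 21.1
position: [0.5403, 0.2978, 0.2746]
tcp_rot: [0.982, 0.189, -0.0, 0.0]
wrist_force: [0.0, 0.0, -1.6]
gripper_width: 0.238
finger_force: 78.2
[0.54032835 0.29777547 0.27456508] [ 0.02879172  0.01922715 -1.5857839 ] [ 0.01019369 -0.03258189  0.03914604]
0.092 73 [0.5172 0.2737 0.092 ] [0.5593 0.3266 0.0979]
0.098 99 [0.5175 0.2717 0.098 ] [0.5601 0.3222 0.1045]
0.12 16 [0.5281 0.2857 0.1244] [0.5489 0.3037 0.1294]
0.13 31 [0.5281 0.282  0.1303] [0.5488 0.3079 0.136 ]
```

View pics/r3.png

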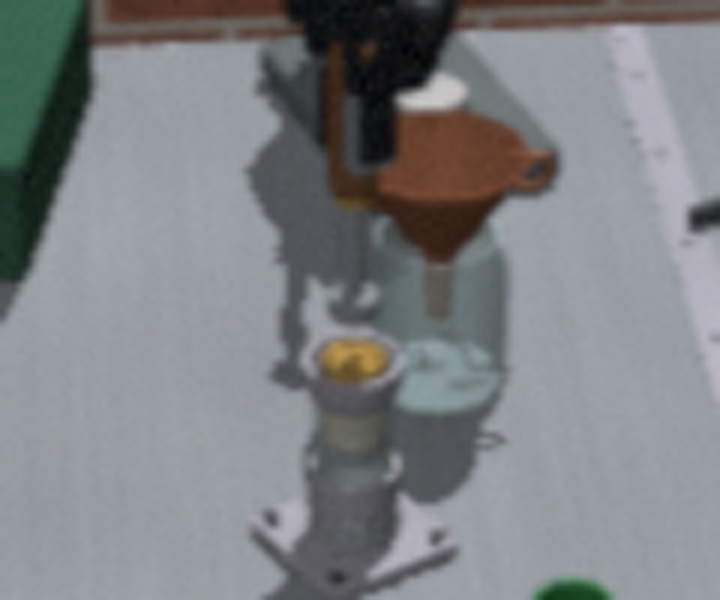

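This view shows the die top level in the tube mouth at crop (352,360), with the rod foot centred above it at (355,300). I've now viewed 11 pictures, one over the limit of 10, so I'll work from numbers and force only. Lowering to contact.

```bash
python3 -m pendant '[{"x":-0.03,"y":0.03,"z":-0.5,"turn":0},{"x":0,"y":0,"z":-0.4,"turn":0},{"x":0,"y":0,"z":-0.2,"turn":0},{"x":0,"y":0,"z":-0.1,"turn":0},{"x":0,"y":0,"z":-0.1,"turn":0}]'; for i in 1; do :; done; python3 -m pendant '[{"x":0,"y":0,"z":-0.1,"turn":0},{"x":0,"y":0,"z":-0.1,"turn":0},{"x":0,"y":0,"z":-0.1,"turn":0}]'
```

```text
clock: 21.65
position: [0.5394, 0.2994, 0.2487]
tcp_rot: [0.982, 0.19, -0.001, 0.0]
wrist_force: [-1.1, -0.8, 3.1]
gripper_width: 0.239
finger_force: 78.5
clock: 21.95
position: [0.5394, 0.2995, 0.2427]
tcp_rot: [0.982, 0.19, -0.0, 0.0]
wrist_force: [-2.3, -2.0, 3.3]
gripper_width: 0.235
finger_force: 78.5
```

```bash
python3 -m pendant '[{"x":0,"y":0,"z":-0.1,"turn":0},{"x":0,"y":0,"z":-0.1,"turn":0},{"x":0,"y":0,"z":-0.1,"turn":0}]'
```

```text
clock: 22.25
position: [0.5395, 0.2997, 0.2364]
tcp_rot: [0.982, 0.19, -0.0, -0.0]
wrist_force: [-2.4, -2.0, 3.3]
gripper_width: 0.236
finger_force: 78.5
```

```bash
python3 -m pendant '[{"x":0,"y":0,"z":-0.08,"turn":0},{"x":0,"y":0,"z":-0.08,"turn":0},{"x":0,"y":0,"z":-0.08,"turn":0},{"x":0,"y":0,"z":-0.08,"turn":0}]'
```

```text
clock: 22.65
position: [0.5395, 0.2997, 0.2301]
tcp_rot: [0.982, 0.19, -0.0, -0.0]
wrist_force: [-1.5, -2.8, 3.3]
gripper_width: 0.241
finger_force: 78.5
```

```bash
python3 -m pendant '[{"x":0,"y":0,"z":-0.08,"turn":0},{"x":0,"y":0,"z":-0.08,"turn":0},{"x":0,"y":0,"z":-0.08,"turn":0}]'
```

```text
clock: 22.95
position: [0.5395, 0.2997, 0.2252]
tcp_rot: [0.982, 0.19, -0.0, -0.0]
wrist_force: [-1.1, -1.1, 3.2]
gripper_width: 0.236
finger_force: 78.5
```

```bash
python3 -m pendant '[{"x":0,"y":0,"z":-0.04,"turn":0},{"x":0,"y":0,"z":-0.04,"turn":0},{"x":0,"y":0,"z":-0.04,"turn":0}]'
```

```text
clock: 23.25
position: [0.5395, 0.2997, 0.223]
tcp_rot: [0.982, 0.19, -0.0, -0.0]
wrist_force: [-1.4, -2.5, 3.7]
gripper_width: 0.237
finger_force: 78.5
```

```bash
python3 -m pendant '[{"x":0,"y":0,"z":-0.025,"turn":0},{"x":0,"y":0,"z":-0.025,"turn":0}]'
```

```text
clock: 23.45
position: [0.5396, 0.2998, 0.222]
tcp_rot: [0.982, 0.19, -0.0, -0.0]
wrist_force: [-1.0, -3.1, 2.9]
gripper_width: 0.236
finger_force: 78.5
```

```bash
python3 -m pendant '[{"x":0,"y":0,"z":-0.025,"turn":0},{"x":0,"y":0,"z":-0.025,"turn":0}]'
```

```text
clock: 23.65
position: [0.5396, 0.2998, 0.221]
tcp_rot: [0.982, 0.19, -0.0, -0.0]
wrist_force: [0.1, -1.4, 2.9]
gripper_width: 0.24
finger_force: 78.5
```

```bash
python3 -m pendant '[{"x":0,"y":0,"z":-0.025,"turn":0},{"x":0,"y":0,"z":-0.025,"turn":0}]'
```

```text
clock: 23.85
position: [0.5396, 0.2998, 0.22]
tcp_rot: [0.982, 0.19, -0.0, -0.0]
wrist_force: [-1.4, -1.0, 3.1]
gripper_width: 0.238
finger_force: 78.5
```

```bash
python3 -m pendant '[{"x":0,"y":0,"z":-0.025,"turn":0},{"x":0,"y":0,"z":-0.025,"turn":0}]'
```

```text
clock: 24.05
position: [0.5395, 0.2998, 0.219]
tcp_rot: [0.982, 0.19, -0.0, -0.0]
wrist_force: [-0.6, -1.2, 3.6]
gripper_width: 0.235
finger_force: 78.5
```

```bash
python3 -m pendant '[{"x":0,"y":0,"z":-0.025,"turn":0},{"x":0,"y":0,"z":-0.025,"turn":0}]'
```

```text
clock: 24.25
position: [0.5396, 0.2998, 0.218]
tcp_rot: [0.982, 0.19, -0.0, -0.0]
wrist_force: [-0.8, -1.1, 3.0]
gripper_width: 0.243
finger_force: 78.5
```

```bash
python3 -m pendant '[{"x":0,"y":0,"z":-0.025,"turn":0},{"x":0,"y":0,"z":-0.025,"turn":0}]'
```

```text
clock: 24.45
position: [0.5395, 0.2998, 0.217]
tcp_rot: [0.982, 0.19, -0.0, -0.0]
wrist_force: [-0.8, -1.1, 3.7]
gripper_width: 0.24
finger_force: 78.5
```

```bash
python3 -m pendant '[{"x":0,"y":0,"z":-0.025,"turn":0},{"x":0,"y":0,"z":-0.025,"turn":0}]'
```

```text
clock: 24.65
position: [0.5395, 0.2998, 0.216]
tcp_rot: [0.982, 0.19, -0.0, -0.0]
wrist_force: [-1.1, -0.4, 3.1]
gripper_width: 0.237
finger_force: 78.5
```

```bash
python3 -m pendant '[{"x":0,"y":0,"z":-0.025,"turn":0},{"x":0,"y":0,"z":-0.025,"turn":0}]'
```

```text
clock: 24.85
position: [0.5395, 0.2998, 0.2149]
tcp_rot: [0.982, 0.19, -0.0, -0.0]
wrist_force: [-1.7, -2.2, 2.5]
gripper_width: 0.24
finger_force: 78.5
```

```bash
python3 -m pendant '[{"x":0,"y":0,"z":-0.025,"turn":0},{"x":0,"y":0,"z":-0.025,"turn":0}]'
```

```text
clock: 25.05
position: [0.5398, 0.2998, 0.2147]
tcp_rot: [0.982, 0.19, 0.0, -0.0]
wrist_force: [-2.1, -1.8, 10.4]
gripper_width: 0.235
finger_force: 79.0
```

```bash
python3 -m pendant '[{"x":0,"y":0,"z":-0.02,"turn":0},{"x":0,"y":0,"z":0,"turn":0}]'; python3 -c "
from plant import *
s=read_state();print(s['wrist_force'],s['position'])"
```

```text
clock: 25.25
position: [0.5398, 0.2999, 0.2147]
tcp_rot: [0.982, 0.19, 0.0, -0.0]
wrist_force: [-2.3, -2.7, 9.7]
gripper_width: 0.241
finger_force: 79.2
[-2.34314465 -2.66809919  9.67405909] [0.53975903 0.29985168 0.21472771]
```

```bash
python3 -m pendant '[{"x":0,"y":0,"z":-0.025,"turn":0},{"x":0,"y":0,"z":0,"turn":0}]'
```

```text
clock: 25.45
position: [0.5398, 0.2999, 0.2147]
tcp_rot: [0.982, 0.19, 0.0, -0.0]
wrist_force: [-2.7, -2.6, 12.8]
gripper_width: 0.235
finger_force: 79.6
```

```bash
python3 -m pendant '[{"x":0,"y":0,"z":-0.015,"turn":0},{"x":0,"y":0,"z":0,"turn":0},{"x":0,"y":0,"z":0,"turn":0},{"x":0,"y":0,"z":0,"turn":0}]';  python3 -m pendant '[{"x":0,"y":0,"z":0,"turn":0},{"x":0,"y":0,"z":0,"turn":0}]'
```

```text
clock: 25.85
position: [0.5399, 0.2999, 0.2147]
tcp_rot: [0.982, 0.19, 0.0, -0.0]
wrist_force: [-3.7, -2.7, 13.8]
gripper_width: 0.242
finger_force: 79.6
clock: 26.05
position: [0.5399, 0.2999, 0.2147]
tcp_rot: [0.982, 0.19, 0.0, -0.0]
wrist_force: [-3.5, -2.2, 14.2]
gripper_width: 0.235
finger_force: 79.6
```

The plug has bottomed out. The TCP stopped dead at 0.2147 with the plug face at about 26 mm, and the push held near 15 N. Now I'll withdraw and return the rod.

```bash
python3 -m pendant '[{"x":0,"y":0,"z":0.3,"turn":0},{"x":0,"y":0,"z":0.6,"turn":0},{"x":0,"y":0,"z":0.8,"turn":0},{"x":0,"y":0,"z":0.8,"turn":0},{"x":0,"y":0,"z":0.7,"turn":0},{"x":0,"y":0,"z":0,"turn":0}]'; python3 -m pendant '[{"x":-0.07,"y":-0.9,"z":0,"turn":0},{"x":-0.07,"y":-0.9,"z":0,"turn":0},{"x":-0.07,"y":-0.9,"z":0,"turn":0},{"x":-0.07,"y":-0.9,"z":0,"turn":0},{"x":-0.07,"y":-0.9,"z":0,"turn":0},{"x":-0.07,"y":-0.9,"z":0,"turn":0},{"x":-0.07,"y":-0.9,"z":0,"turn":0},{"x":-0.07,"y":-0.9,"z":0,"turn":0},{"x":-0.07,"y":-0.9,"z":0,"turn":0},{"x":-0.05,"y":-0.9,"z":0,"turn":0}]'
python3 -m pendant '[{"x":0,"y":0,"z":0,"turn":0},{"x":0,"y":0,"z":0,"turn":0},{"x":0,"y":0,"z":0,"turn":0}]'
python3 - <<'E'
from h import *
st=read_state();print(st["position"],st["wrist_force"])
s=snapshot("side");np.savez("r4.npz",**s);P=cloud(s)
def rng(n,cx,cy,a,b,w=.03):
    r=P[(abs(P[...,0]-cx)<w)&(abs(P[...,1]-cy)<w+.01)&(P[...,2]>a)&(P[...,2]<b)]
    if len(r):print(n,a,len(r),r.min(0).round(4),r.max(0).round(4))
for a,b in((.1,.12),(.12,.13),(.13,.15),(.15,.17),(.17,.185)): rng("rod",.525,.12,a,b)
rng("cuprim",.525,.12,.034,.046,.028)
E
```

```text
clock: 26.65
position: [0.5407, 0.3005, 0.2791]
tcp_rot: [0.982, 0.19, 0.002, -0.001]
wrist_force: [-0.4, -0.4, -1.1]
gripper_width: 0.24
finger_force: 78.4
clock: 27.65
position: [0.5257, 0.1183, 0.2769]
tcp_rot: [0.982, 0.19, -0.0, -0.0]
wrist_force: [-0.1, -0.3, -1.4]
gripper_width: 0.233
finger_force: 78.3
clock: 27.95
position: [0.526, 0.1208, 0.2768]
tcp_rot: [0.982, 0.191, -0.0, -0.001]
wrist_force: [-0.4, 0.6, -1.4]
gripper_width: 0.24
finger_force: 78.3
[0.52596948 0.12075827 0.27681313] [-0.41126136  0.62882952 -1.36918304]
rod 0.12 13 [0.5141 0.1085 0.1259] [0.5321 0.1206 0.13  ]
rod 0.13 60 [0.514  0.1072 0.1305] [0.535  0.1306 0.1482]
rod 0.15 32 [0.5209 0.1121 0.1501] [0.528  0.1209 0.17  ]
rod 0.17 19 [0.5187 0.1128 0.1703] [0.5326 0.1201 0.1846]
cuprim 0.034 83 [0.5084 0.1013 0.0341] [0.543  0.1425 0.0447]
```

```bash
python3 -m pendant '[{"x":0.05,"y":0.02,"z":-0.8,"turn":0},{"x":0,"y":0,"z":-0.9,"turn":0},{"x":0,"y":0,"z":-0.9,"turn":0},{"x":0,"y":0,"z":-0.9,"turn":0},{"x":0,"y":0,"z":-0.6,"turn":0},{"x":0,"y":0,"z":-0.5,"turn":0},{"x":0,"y":0,"z":-0.4,"turn":0}]'; python3 -c "
from plant import *
s=read_state();print(s['wrist_force'],s['position'],s['torque'])"
```

```text
clock: 28.7
position: [0.527, 0.1206, 0.1762]
tcp_rot: [0.982, 0.191, -0.0, -0.0]
wrist_force: [0.2, 0.1, -1.1]
gripper_width: 0.235
finger_force: 78.3
[ 0.22234205  0.09040518 -1.06100823] [0.52701196 0.12057482 0.17620771] [ 0.01372185 -0.03173833  0.03939714]
```

Foot is inside the cup (about z=0.026) with no contact. Lowering the rest of the way.

```bash
python3 -m pendant '[{"x":0,"y":0,"z":-0.4,"turn":0},{"x":0,"y":0,"z":-0.3,"turn":0},{"x":0,"y":0,"z":-0.2,"turn":0},{"x":0,"y":0,"z":-0.1,"turn":0},{"x":0,"y":0,"z":0,"turn":0}]'
```

```text
clock: 29.2
position: [0.5269, 0.1201, 0.1567]
tcp_rot: [0.982, 0.19, -0.0, -0.0]
wrist_force: [0.3, 0.2, -1.3]
gripper_width: 0.238
finger_force: 78.3
```

```bash
python3 -m pendant '[{"x":0,"y":0,"z":-0.05,"turn":0},{"x":0,"y":0,"z":-0.04,"turn":0},{"x":0,"y":0,"z":0,"turn":0}]'
```

```text
clock: 29.5
position: [0.5272, 0.1202, 0.1556]
tcp_rot: [0.982, 0.19, 0.0, -0.0]
wrist_force: [-0.7, 0.1, 2.9]
gripper_width: 0.241
finger_force: 78.5
```

Touched down gently. Release, wait and rise.

```bash
python3 -m pendant '[{"x":0,"y":0,"z":0,"turn":0},{"x":0,"y":0,"z":0,"turn":0},{"x":0,"y":0,"z":0,"turn":0},{"x":0,"y":0,"z":0,"turn":0},{"x":0,"y":0,"z":0,"turn":0},{"x":0,"y":0,"z":0,"turn":0}]' 0.6
python3 -m pendant '[{"x":0,"y":0,"z":0.4,"turn":0},{"x":0,"y":0,"z":0.8,"turn":0},{"x":0,"y":0,"z":1,"turn":0},{"x":0,"y":0,"z":1,"turn":0},{"x":0,"y":0,"z":1,"turn":0},{"x":0,"y":0,"z":1,"turn":0},{"x":0,"y":0,"z":1,"turn":0},{"x":0,"y":-1,"z":0,"turn":0},{"x":0,"y":-1,"z":0,"turn":0},{"x":0,"y":-1,"z":0,"turn":0}]'
python3 -m pendant '[{"x":0,"y":-1,"z":0,"turn":0},{"x":0,"y":-1,"z":0,"turn":0},{"x":0,"y":-1,"z":0,"turn":0},{"x":0,"y":-1,"z":0,"turn":0},{"x":0,"y":-1,"z":0,"turn":0},{"x":0,"y":-1,"z":0,"turn":0},{"x":0,"y":-1,"z":0,"turn":0},{"x":0,"y":-1,"z":0,"turn":0},{"x":0,"y":-1,"z":0,"turn":0},{"x":0,"y":0,"z":0,"turn":0}]'
python3 - <<'E'
from h import *
for n in("side","top"):
    s=snapshot(n);P=cloud(s)
    for nm,cx,cy,a,b in(("rodtop",.5255,.12,.128,.14),("rodlow",.5255,.12,.07,.09),("tube in",.539,.2985,.05,.09)):
        r=P[(np.hypot(P[...,0]-cx,P[...,1]-cy)<(.013 if nm=="tube in" else .04))&(P[...,2]>a)&(P[...,2]<b)]
        if len(r):print(n,nm,len(r),((r.min(0)+r.max(0))/2).round(4),np.ptp(r,0).round(4),np.median(r,0).round(4))
    h=cv2.cvtColor(s["color"],cv2.COLOR_RGB2HSV)
    k,l,st,c=cv2.connectedComponentsWithStats(cv2.inRange(h,(15,120,90),(28,255,255)))
    print([(c[i].round(1).tolist(),int(st[i,4])) for i in range(1,k) if st[i,4]>15])
E
```

```text
clock: 30.1
position: [0.5269, 0.1202, 0.155]
tcp_rot: [0.982, 0.19, -0.0, -0.0]
wrist_force: [0.7, 0.9, 0.2]
gripper_width: 0.6
finger_force: 0.0
clock: 31.1
position: [0.5269, 0.0596, 0.2798]
tcp_rot: [0.982, 0.19, 0.0, -0.0]
wrist_force: [0.0, 0.4, -0.4]
gripper_width: 0.599
finger_force: 0.0
clock: 32.1
position: [0.5265, -0.1233, 0.2797]
tcp_rot: [0.982, 0.188, -0.0, 0.001]
wrist_force: [0.4, -0.4, -0.2]
gripper_width: 0.6
finger_force: 0.0
side rodlow 11 [0.5177 0.1144 0.0773] [0.0046 0.0087 0.0128] [0.516  0.1143 0.0752]
[([375.3, 273.8], 111), ([336.7, 329.2], 293), ([335.1, 340.2], 17)]
top rodtop 65 [0.5266 0.1193 0.1332] [0.018  0.02   0.0103] [0.5265 0.1199 0.1315]
top rodlow 5 [0.5189 0.1156 0.0803] [0.0063 0.01   0.0186] [0.518  0.1137 0.0737]
top tube in 83 [0.5382 0.3004 0.0631] [0.0236 0.0214 0.0123] [0.5401 0.3013 0.0633]
[([340.1, 183.7], 16), ([297.0, 198.6], 224), ([216.2, 247.6], 28), ([340.4, 257.1], 270), ([303.8, 291.7], 186)]
```

The rod stands upright in its cup (top at z 0.133). The die top is level in the bore at about 64 mm, and the large die and loupe are unmoved in the side view. Handing in.

```bash
python3 -c "
from plant import *
print(hand_in())"
```

```text
the job is handed in; nothing more can be done
None
```

I handed the job in at about 32 s: both dies are in the tube, the plug bottomed out under a push of about 15 N, and the rod stands back upright in its cup; I viewed 11 pictures, one over the limit of 10, and the hand-in returned no verdict.

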